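Push the air riser home in the spray bench's push-fit outlet and open the valve

ROBOT

A 6-joint arm with a two-finger parallel gripper is mounted at the origin on the work surface. World frame = base frame: x ahead of the robot, y to its left, z up, the work surface at z = 0. Lengths are in m, angles in rad, forces in N, time in s.
With the tool pointing down it reaches from about 0.35 to 0.85 m from the base axis. Payload 8.1 kg.
Tool frame: the origin (TCP) lies at the very end of the fingers, on their centre line; the grasp point (between the pads) lies robot.grip_point_offset behind it (robot.grip_point_offset is the distance from the TCP to the grasp point, in m); z points along the fingers, y is the line along which they close (so a half turn about z gives the same grasp; the last joint's range is limited). The gripper opens to 93 mm and grips with 3 to 60 N. Pads are 15 mm wide; open, the fingers measure 128 mm over their backs; the gripper's body (75 mm by 188 mm) begins 65 mm behind the grasp point.
Start: joints at [-1.382, 0.13, 1.488, -0, 1.523, -0.085], TCP at [0.162, -0.578, 0.219] pointing down, gripper open.
Joint ranges: [-2.96, 2.96], [-0.89, 2.26], [0.02, 2.5], [-1.34, 4.48], [0, 2.73], [-2.66, 2.66]. Speed limits (rad/s): [2.39, 2.39, 2.79, 3.14, 3.14, 3.14].

INTERFACE

Orientations are given as a rotation vector (axis times angle).
In Python, from plant import robot, eyes gives the robot as it stands. The module is installed in compiled form; this text tells all that it offers.
- The arm moves only by the tool apply_moves, never from a script. Its argument "steps" is one flat list of numbers, 7 for each row, row after row: the shift along the tool's x, y, z in units of 30 mm (1.0 is 30 mm), then the turn, a rotation vector about the tool's x, y, z in units of 6 degrees (1.0 is 6 degrees), then the opening in per cent of the stroke, from 0 (shut) to 100 (fully open). In form: [dx, dy, dz, ax, ay, az, fingers, dx, dy, dz, ax, ay, az, fingers, ...]. A call has 1 to 12 rows; each row shifts and turns the commanded pose from where the row before left it, along the tool's axes as they then stand; what a row does not reach is not made up. A row lasts 1/12 s, in which the tool goes at most 41.7 mm and 7.16 degrees, less where a joint would pass 70% of its speed; a pose out of reach is approached as far as the arm can. A call is refused whole if a number of a shift passes 1 or a number of a turn 1, either way. A call with a gripper value outside its range is refused whole. The fingers move at their own pace and stop on an object; "grip_force" is the grip in N (left out, the last holds). Time passes only in rows, so rows that do not move let the fingers close. It gives the time, the measured TCP pose, the force, the opening and the grip force at its end, in the units of the state.
- robot.read_state(): the state, without advancing time (a new reading comes with each control period).
- eyes.read_camera(name): name is "side" or "top"; returns the picture (400x640x3 uint8, red, green, blue); there is no depth.
- eyes.calibration(name): a dict with "K" (3x3 intrinsics, pixels), "k1" (the pictures are not rectified: a ray, as slopes to the right and down, at radius r is drawn at 1 + k1 r^2 times it, then the intrinsics apply), "R" (3x3) and "t" (3): a world point X has camera coordinates R X + t. Camera axes: x right, y down, z forward; pixel columns grow to the right and rows downward; lengths in m; the calibration is good to about 2 mm. A picture is of the moment at which its call begins. calibration takes no time and is no camera call.
- robot.close_job(): hands the job in; it is judged then, once.
Trained networks look in the newest picture that a camera, given by its name, has taken for a name from the list of things; names that differ only in an ending like _2 or _b are one class to them, and where a whole thing is asked for, a point or a joint stands for the part that bears it (a point fixed in the world has none). Each returns a list of dicts, best first, with "conf" (0 to 1); they miss things now and then, are a little off and sometimes report something else, mostly with a low value. They report only what shows in the picture. A call takes as long as a camera call.
- eyes.search_frame(camera, thing): "rect" ([left, top, width, height] in pixels, round what is visible of it).
- eyes.place_of(camera, thing): "xy" ([column, row] in pixels: a listed point, or the origin of a listed thing).
The state is a dict: "t": time; "q": joint angles; "dq": joint speeds; "joint_torque": joint torques, N m; "tool_pos": TCP position; "orientation": TCP orientation; "force": force on the tool from outside, world axes, zero at the start; "wrist_torque": the same for the moment, N m; "opening": finger opening in m; "gripper_force": force on a finger pad.
Only numpy, scipy, OpenCV 4.12 (cv2) and the standard library are available. Lean on these libraries where they do the work, as an engineer would, in place of code of your own. Each camera call takes 0.05 s, during which the arm holds its last target. There are 200 camera calls.

TASK

Take the aluminium air riser out of the wooden rack and push its plain end down into the open blue-collared push-fit outlet, past the seal and fully home, firmly but without ramming it. Leave it standing there, and only then turn the red-handled valve lever fully open. Leave everything else on the bench where it is.

Things in the scene. Friction and masses are not known exactly. Their poses are not given: they have to be found in the camera images.
- riser_centre (a point): centre (half-way up) of the air riser: bright aluminium tube, 16 mm wide, 125 mm long, with a 22 mm long, 14 mm wide brass nipple on top (147 mm in all, 90 g), upright in one of the rack's holes; z runs up the tube. Grip it 25 mm above this point: 49 mm of it is then above the grip. Gripped with 50 N or more it does not slide in the fingers in this job
- riser_tip (a point): centre of the riser's plain lower end, 73.5 mm below riser_centre along the tube; the end is tapered: 12 mm wide at the very end, full width 5 mm higher
- rack: light wooden rack fixed to the bench, 220 x 62 x 50 mm, with three holes 19 mm wide and 40 mm deep, 70 mm apart along its x axis; origin at the centre of its underside, z up. Riser, brush and dowel stand in the holes in any order, upright to within about 3 degrees
- manifold: compressed-air manifold screwed to the bench: aluminium block on a 75 x 270 mm plate; origin at the centre of its underside, x across, y along it, z up. Along y: ball valve with red lever at -100 mm, an outlet closed by a red plug at +5 mm (102 mm high), the open outlet with the blue collar at +60 mm, a gauge at +112 mm (85 mm high)
- outlet (a point): centre of the mouth of the open push-fit outlet, at the top of its blue collar (25 mm wide), 92 mm above the bench; axes as the manifold, the bore runs straight down. The mouth is a funnel 22 mm wide, narrowing in 4 mm to a bore 17.8 mm wide. More than 40 N in all between riser and outlet damages the fitting
- lever (a joint): angle of the valve lever, in rad: 0 shut (it points along the manifold's -x, across the pipe), 1.57 fully open, on its stop (along the manifold's -y, in line with the pipe). It opens counter-clockwise seen from above, stays where it is left and needs about 2 N at its end
- lever_end (a point): centre of the lever's red sleeve at 80 mm from the pivot; the sleeve is 18 mm wide, 12 mm high, spans 40 to 95 mm from the pivot; its centre is 73 mm above the bench. From the pivot it lies along this frame's -x. Nothing under the outer part of its sweep is higher than 48 mm
- lever_pivot (a point): the lever's axis of turning (vertical), at the height of lever_end
- brush_centre (a point): centre of a glaze brush standing in the rack (dark handle 15 mm wide, pale bristles up, 187 mm long); bystander
- dowel_centre (a point): centre of a turned wooden dowel with a 24 mm head standing in the rack (132 mm long); bystander
- vase_centre (a point): centre of a white porcelain cylinder with red pencil lines, 96 mm wide and 160 mm high, on a plaster bat 22 mm high and 160 mm wide; bystander
- jar_centre (a point): centre of a white glaze jar with a red lid, 68 mm wide and 75 mm high; bystander
- seal (a point): the springy seal in the outlet's bore, its middle 13 mm below the mouth (out of sight). From 8 to 18 mm down, pushing the tube through it takes up to 8 to 15 N; beyond it the tube only drags, with 4 to 8 N, and the seal holds it when let go
- cartridge: the works inside the open outlet; origin at the mouth's centre. Below the seal the tube's end meets a light check valve (under 0.5 N) and, 6 mm farther, a hard stop: there it is home. The stop's depth differs with every cartridge, anywhere from 26 to 42 mm below the mouth, and cannot be seen: only the steep rise of the force tells it. Go slowly; 15 to 20 N of push is plenty

How it is judged:
By the outcome, as a careful person would: the job done as asked, in the order asked, and still so for the second after the job is handed in, with the robot touching nothing.
It also fails if it takes over 61 s, if anything falls off the work surface, if the arm or the gripper's body presses on something with over 40 N, if the wrist force passes 120 N, or if a joint passes its speed limit or range.

## Working session

There is one attempt and no reset: what is moved stays moved. The work goes in short steps, Python scripts to look and compute and a tool call to move; the robot and the scene stay as the last step left them, time stands still between calls to the robot, and variables do not carry over. Pictures are saved under pics/ and viewed, at most 10 in all, crops included, and the job is handed in when it is done.

Besides the shell and the picture viewer there is one more tool, called after "Emit:" as name(argument=value, ...) on one line, values as JSON. apply_moves: Moves the arm, as the interface text tells. Its arguments: {"type":"object","properties":{"steps":{"type":"array"},"grip_force":{"type":"number"}},"required":["steps"]}

```bash
mkdir -p pics
cat > h.py <<'E'
import numpy as np, cv2, json
from scipy.spatial.transform import Rotation as Ro
from scipy.optimize import least_squares
from plant import robot, eyes
def ray(cam,uv):
    c=eyes.calibration(cam);K=np.array(c["K"]);R=np.array(c["R"]);t=np.array(c["t"])
    d=np.array([(uv[0]-K[0,2])/K[0,0],(uv[1]-K[1,2])/K[1,1]]);s=d.copy()
    for _ in range(30): s=d/(1+c["k1"]*(s@s))
    v=R.T@np.array([s[0],s[1],1]);return -R.T@t, v/np.linalg.norm(v)
def proj(cam,X):
    c=eyes.calibration(cam);p=np.array(c["R"])@np.array(X)+np.array(c["t"]);s=p[:2]/p[2]
    s=s*(1+c["k1"]*(s@s));K=np.array(c["K"]);return np.array([K[0,0]*s[0]+K[0,2],K[1,1]*s[1]+K[1,2]])
def onz(cam,uv,z):
    o,v=ray(cam,uv);return o+v*(z-o[2])/v[2]
def tri(a,b):
    o1,v1=ray("side",a);o2,v2=ray("top",b)
    s=np.linalg.lstsq(np.stack([v1,-v2],1),o2-o1,rcond=None)[0]
    p,q=o1+v1*s[0],o2+v2*s[1];return (p+q)/2,np.linalg.norm(p-q)
def snap(cam,fn,crop=None,scale=1):
    im=eyes.read_camera(cam)[:,:,::-1].copy()
    if crop: x,y,w,h=crop; im=im[y:y+h,x:x+w]
    im=cv2.resize(im,None,fx=scale,fy=scale,interpolation=cv2.INTER_CUBIC);cv2.imwrite("pics/"+fn,im)
E
python3 - <<'E'
from h import *
np.set_printoptions(precision=4,suppress=True)
for c in("side","top"):
    snap(c,c+"0.png"); k=eyes.calibration(c); R=np.array(k["R"]);print(c,-R.T@np.array(k["t"]),R[2],k["K"][0][0])
for n in["riser_centre","riser_tip","rack","manifold","outlet","lever_end","lever_pivot","brush_centre","dowel_centre","vase_centre","jar_centre"]:
    r={c:eyes.place_of(c,n)[:2] for c in("side","top")}
    print(n,[(c,[(np.round(x["xy"],1).tolist(),round(x["conf"],2)) for x in r[c]]) for c in r])
    if r["side"] and r["top"]: print("   ",*tri(r["side"][0]["xy"],r["top"][0]["xy"]))
s=robot.read_state();print(s,robot.grip_point_offset)
E
```

```text
side [0.5217 0.605  0.6985] [ 0.0817 -0.743  -0.6643] 372.44761291535247
top [ 0.3881 -0.0778  1.2655] [ 0.146   0.0054 -0.9893] 471.09238162713683
riser_centre [('side', [([360.3, 347.9], 0.94), ([317.1, 344.3], 0.51)]), ('top', [([176.0, 240.1], 0.44)])]
    [0.4811 0.29   0.073 ] 1.557795713331164e-05
riser_tip [('side', [([353.7, 366.9], 0.92), ([347.5, 206.2], 0.73)]), ('top', [])]
rack [('side', [([356.5, 369.9], 0.61)]), ('top', [([182.9, 241.4], 0.98)])]
    [ 0.4824  0.2947 -0.0021] 0.001235606400861551
manifold [('side', [([333.2, 258.9], 0.8)]), ('top', [])]
outlet [('side', [([331.5, 252.5], 0.77)]), ('top', [([249.3, 215.6], 0.86)])]
    [0.543  0.1019 0.0909] 0.012396745954253753
lever_end [('side', [([380.4, 214.4], 0.79)]), ('top', [([308.2, 246.8], 0.64)])]
    [ 0.4505 -0.0429  0.0768] 0.011059511903059684
lever_pivot [('side', []), ('top', [([312.0, 219.6], 0.64)])]
brush_centre [('side', [([316.2, 344.5], 0.83)]), ('top', [([166.4, 212.7], 0.72)])]
    [0.5519 0.307  0.0992] 0.00798708407637177
dowel_centre [('side', [([399.6, 349.1], 0.56), ([347.9, 208.4], 0.31)
[... 234 characters left out ...]
.4116  0.0947] 0.005125398220581418
jar_centre [('side', [([263.3, 259.7], 0.8), ([381.5, 213.3], 0.15)]), ('top', [([254.4, 159.5], 0.86), ([461.0, 263.2], 0.41)])]
    [0.6974 0.0968 0.0378] 0.006204573467951991
{'t': 1.2, 'q': array([-1.3824,  0.1304,  1.4882, -0.    ,  1.523 , -0.0854]), 'dq': array([ 0.0011,  0.0007, -0.0004, -0.    , -0.0002,  0.0005]), 'joint_torque': array([ -0.0028, -55.9776, -49.2062,   0.0767,   0.0226,  -0.    ]), 'tool_pos': array([ 0.1623, -0.5776,  0.2186]), 'orientation': array([-3.1122, -0.4287,  0.    ]), 'force': array([-1.2501,  0.801 ,  0.4551]), 'wrist_torque': array([0.0009, 0.0102, 0.0701]), 'gripper_force': 0.0, 'opening': 0.09296628977169401} 0.0188
```

Run:
```python
import cv2
a=cv2.imread("pics/side0.png")[140:400,190:490];b=cv2.imread("pics/top0.png")[120:320,130:390]
cv2.imwrite("pics/side0c.png",cv2.resize(a,None,fx=2.3,fy=2.3,interpolation=2)[:600])
cv2.imwrite("pics/top0c.png",cv2.resize(b,None,fx=3,fy=3,interpolation=2)[:600])
```

```text
(no output)
```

View pics/side0c.png

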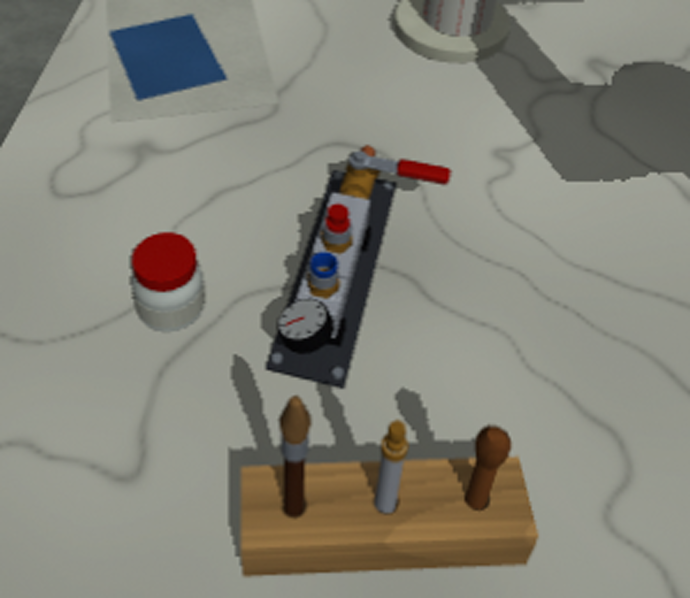

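View pics/top0c.png

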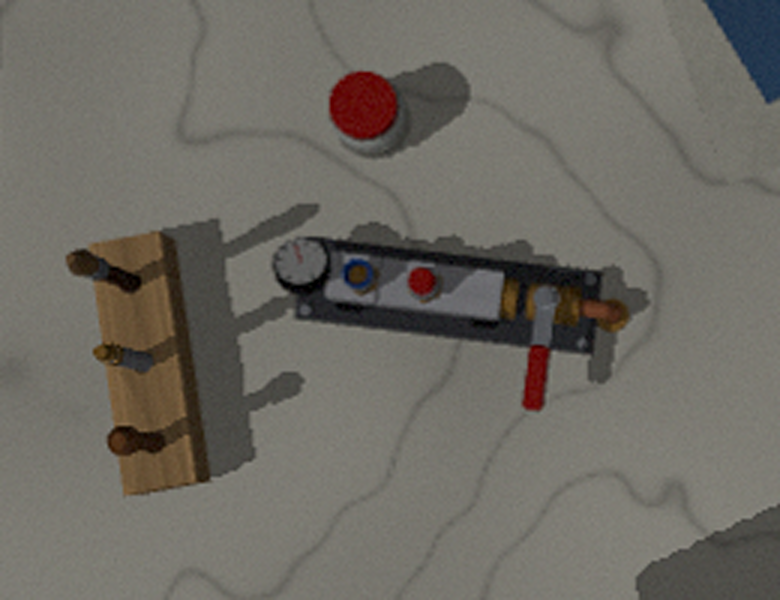

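The side crop shows the riser in the rack's middle hole, with its brass nipple at full-image (362,325), between the brush and the dowel. The blue outlet is at (330,254) and the red lever points towards -x. The top crop agrees: outlet at (249.7,211.3), nipple at (163.7,237.3). Next I'll refine these positions by colour.

```bash
cat > m.py <<'E'
from h import *
np.set_printoptions(precision=4,suppress=True)
def blobs(im,lo,hi,roi):
    hsv=cv2.cvtColor(im,cv2.COLOR_BGR2HSV);m=cv2.inRange(hsv,lo,hi)
    k=np.zeros_like(m);x,y,w,h=roi;k[y:y+h,x:x+w]=m[y:y+h,x:x+w];out=[]
    for c in cv2.findContours(k,cv2.RETR_EXTERNAL,cv2.CHAIN_APPROX_NONE)[0]:
        if len(c)>5:
            h=cv2.convexHull(c);M=cv2.moments(h);out.append((np.array([M["m10"],M["m01"]])/M["m00"],M["m00"],cv2.boundingRect(c)))
    return out
E
python3 - <<'E'
from m import *
rois={"side":(300,200,100,80),"top":(220,190,110,80)}
for c in rois:
    im=cv2.imread(f"pics/{c}0.png")
    print(c,"blue",blobs(im,(100,120,50),(130,255,255),rois[c]))
    print(c,"red",blobs(im,(0,160,60),(6,255,255),rois[c]),blobs(im,(174,160,60),(180,255,255),rois[c]))
print("nip",tri((362.6,324.8),(163.7,237.3)))
print("top z157",onz("top",(163.7,237.3),.157),"side",onz("side",(362.6,324.8),.157))
print("base z50 top",onz("top",(178.3,240),.05),"side",onz("side",(358.3,361.7),.05))
# rack top edge: right edge corners in the top view and front edge
a=onz("top",(130+163/3,120+232/3),.05);b=onz("top",(130+207/3,120+482/3),.05);print("rack edge",a,b,np.degrees(np.arctan2(*(a-b)[[1,0]])))
print("outlet z92 top",onz("top",(249.7,211.3),.092),"side",onz("side",(330.4,254),.092))
print("piv z75 top",onz("top",(130+546/3,120+297/3),.08),"side",onz("side",(190+359/2.3,140+160/2.3),.08))
E
```

```text
side blue [(array([330.3316, 254.9002]), 93.5, (325, 250, 12, 11))]
side red [(array([336.4855, 234.6166]), 86.5, (332, 229, 10, 12)), (array([373.8655, 214.2869]), 140.0, (363, 210, 23, 10))] []
top blue [(array([248.7377, 210.7923]), 61.0, (244, 207, 10, 9))]
top red [(array([308.0777, 245.3927]), 118.0, (304, 235, 9, 22)), (array([270.0303, 213.0303]), 44.0, (266, 209, 9, 9))] [(array([310.3333, 237.6667]), 1.0, (309, 237, 4, 2))]
nip (array([0.483 , 0.2935, 0.1549]), np.float64(0.00207628142047154))
top z157 [0.4818 0.2929 0.157 ] side [0.4842 0.2945 0.157 ]
base z50 top [0.483  0.2912 0.05  ] side [0.4822 0.3035 0.05  ]
rack edge [0.594  0.2779 0.05  ] [0.3783 0.2363 0.05  ] 10.92459293319847
outlet z92 top [0.5475 0.1011 0.092 ] side [0.551 0.106 0.092]
piv z75 top [ 0.5258 -0.0548  0.08  ] side [ 0.5272 -0.0444  0.08  ]
```

Emit:
apply_moves(steps=[0.5, 0, -1, 0, 0, 0, 100, 1, -0.5, -0.5, 0, 0, 0, 100, 1, -1, 0, 0, 0, 0, 100, 1, -1, 0, 0, 0, 0, 100, 1, -1, 0, 0, 0, 0, 100, 0, -1, 0, 0, 0, 0, 100, 0, -1, 0, 0, 0, 0, 100, 0, -1, 0, 0, 0, 0, 100, 0, -1, 0, 0, 0, 0, 100, 0, -1, 0, 0, 0, 0, 100, 0, -1, 0, 0, 0, 0, 100, 0, -1, 0, 0, 0, 0, 100], grip_force=55)

```text
t: 2.2
tool_pos: [0.2055, -0.2386, 0.2635]
orientation: [3.112, 0.428, 0.0]
force: [0.2, 1.2, 0.1]
opening: 0.0931
gripper_force: 0.0
```

Emit:
apply_moves(steps=[0.95, -0.95, 0, 0, 0, 0, 100, 0.95, -0.95, 0, 0, 0, 0, 100, 0.95, -0.95, 0, 0, 0, 0, 100, 0.95, -0.95, 0, 0, 0, 0, 100, 0.95, -0.95, 0, 0, 0, 0, 100, 0.95, -0.95, 0, 0, 0, 0, 100, 0.95, -0.95, 0, 0, 0, 0, 100, 0.95, -0.95, 0, 0, 0, 0, 100, 0.95, -0.95, 0, 0, 0, 0, 100, 0.95, -0.95, 0, 0, 0, 0, 100, 0.95, -0.95, 0, 0, 0, 0, 100, 0.9, -0.95, 0, 0, 0, 0, 100])

```text
t: 3.2
tool_pos: [0.4419, 0.1839, 0.2636]
orientation: [-3.112, -0.43, -0.001]
force: [1.4, -1.5, 1.3]
opening: 0.0927
gripper_force: 0.0
```

Emit:
apply_moves(steps=[0.9, -0.9, 0, 0, 0, 0.78, 100, 0.5, -0.9, 0, 0, 0, 0, 100, 0, -0.5, 0, 0, 0, 0, 100, 0, 0, 0, 0, 0, 0, 100, 0, 0, 0, 0, 0, 0, 100, 0, 0, 0, 0, 0, 0, 100])

```text
t: 3.7
tool_pos: [0.4666, 0.2581, 0.2637]
orientation: [3.127, 0.301, -0.0]
force: [0.1, 0.4, 0.3]
opening: 0.0931
gripper_force: 0.0
```

```bash
cat > go.py <<'E'
from h import *
import sys
np.set_printoptions(precision=4,suppress=True)
s=robot.read_state();R=Ro.from_rotvec(s["orientation"]).as_matrix()
t=np.array([float(a) for a in sys.argv[1:4]])
print("t",s["t"],"pos",s["tool_pos"],"toolx ang",np.degrees(np.arctan2(R[1,0],R[0,0])),"z",R[:,2],"F",s["force"])
print("units",R.T@(t-s["tool_pos"])/.03)
E
python3 go.py .483 .293 .20
```

```text
t 3.7 pos [0.4666 0.2581 0.2637] toolx ang 11.009119340771036 z [ 0.     -0.0005 -1.    ] F [0.0984 0.3635 0.3456]
units [ 0.7582 -1.037   2.1214]
```

Emit:
apply_moves(steps=[0.76, -0.9, 0.2, 0, 0, 0, 100, 0, -0.14, 0.9, 0, 0, 0, 100, 0, 0, 0.9, 0, 0, 0, 100, 0, 0, 0, 0, 0, 0, 100, 0, 0, 0, 0, 0, 0, 100])

```text
t: 4.12
tool_pos: [0.4821, 0.2921, 0.2025]
orientation: [3.126, 0.299, -0.005]
force: [0.5, -0.3, 1.1]
opening: 0.093
gripper_force: 0.0
```

```bash
python3 - <<'E'
from h import *
snap("side","s1.png");snap("top","t1.png")
a=cv2.imread("pics/s1.png")[270:400,290:440];b=cv2.imread("pics/t1.png")[180:300,110:260]
o=np.hstack([cv2.resize(a,(400,347),interpolation=2),cv2.resize(b,(400,347)[:1]+(347,),interpolation=2)])
cv2.imwrite("pics/c1.png",o)
E
python3 go.py .483 .293 .0897
```

```text
t 4.2167 pos [0.4839 0.2932 0.2058] toolx ang 10.939355975384483 z [ 0.0022  0.0009 -1.    ] F [ 0.2875  0.1174 -0.9285]
units [-0.0411  0.0036  3.8693]
```

View pics/c1.png

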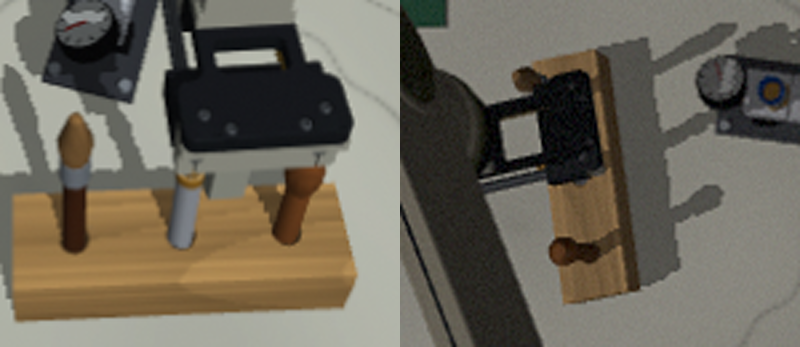

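Run:
```python
from h import *
s=robot.read_state();R=Ro.from_rotvec(s["orientation"]).as_matrix();p=s["tool_pos"]
for n,v in {"tcp":(0,0,0),"f+":(0,.055,0),"f-":(0,-.055,0),"body":(0,0,-.084),"b+":(0,.094,-.084),"b-":(0,-.094,-.084)}.items():
    X=p+R@np.array(v); a=proj("side",X);b=proj("top",X)
    print(n,((a-[290,270])*2.667).round(),((b-[110,180])*2.667).round()+[400,0])
for z in(.05,.157): print(((proj("side",(.483,.293,z))-[290,270])*2.667).round(),((proj("top",(.483,.293,z))-[110,180])*2.667).round()+[400,0])
print(s["q"])
```

```text
tcp [202.  99.] [524. 146.]
f+ [186.  17.] [588. 132.]
f- [220. 194.] [458. 160.]
body [217.   7.] [486. 137.]
b+ [ 188. -127.] [606. 112.]
b- [257. 185.] [364. 163.]
[182. 229.] [580. 160.]
[196. 144.] [543. 151.]
[ 4.54270149e-01  4.21498622e-02  1.60500112e+00 -1.53303253e-04
  1.49208382e+00  1.83415003e+00]
```

Emit:
apply_moves(steps=[-0.02, 0, 0.6, 0, 0, 0, 100, 0, 0, 0.8, 0, 0, 0, 100, 0, 0, 0.8, 0, 0, 0, 100, 0, 0, 0.8, 0, 0, 0, 100, 0, 0, 0.6, 0, 0, 0, 100, 0, 0, 0.22, 0, 0, 0, 100, 0, 0, 0, 0, 0, 0, 100, 0, 0, 0, 0, 0, 0, 100])

```text
t: 4.88
tool_pos: [0.4837, 0.294, 0.0911]
orientation: [-3.126, -0.301, -0.004]
force: [-0.1, -0.9, -0.1]
opening: 0.0932
gripper_force: 0.0
```

```bash
python3 go.py .483 .293 .0897
```

```text
t 4.8833 pos [0.4837 0.294  0.0911] toolx ang 10.984830982803263 z [ 0.0023  0.0011 -1.    ] F [-0.1343 -0.9444 -0.0866]
units [-0.0296  0.0277  0.0479]
```

Emit:
apply_moves(steps=[0, 0, 0.04, 0, 0, 0, 22, 0, 0, 0, 0, 0, 0, 22, 0, 0, 0, 0, 0, 0, 22, 0, 0, 0, 0, 0, 0, 22, 0, 0, 0, 0, 0, 0, 22, 0, 0, 0, 0, 0, 0, 10, 0, 0, 0, 0, 0, 0, 10, 0, 0, 0, 0, 0, 0, 10, 0, 0, 0, 0, 0, 0, 10, 0, 0, 0, 0, 0, 0, 10], grip_force=10)

```text
t: 5.72
tool_pos: [0.4825, 0.2937, 0.0878]
orientation: [3.127, 0.301, -0.0]
force: [1.4, -0.2, -0.2]
opening: 0.0308
gripper_force: 0.0
```

Emit:
apply_moves(steps=[0, 0, 0, 0, 0, 0, 10, 0, 0, 0, 0, 0, 0, 10, 0, 0, 0, 0, 0, 0, 10, 0, 0, 0, 0, 0, 0, 10, 0, 0, 0, 0, 0, 0, 10, 0, 0, 0, 0, 0, 0, 10])

```text
t: 6.22
tool_pos: [0.4825, 0.2938, 0.0878]
orientation: [-3.127, -0.301, 0.0]
force: [0.1, 1.5, -0.4]
opening: 0.0159
gripper_force: 10.0
```

Emit:
apply_moves(steps=[0, 0, 0, 0, 0, 0, 5, 0, 0, 0, 0, 0, 0, 5, 0, 0, 0, 0, 0, 0, 5, 0, 0, -0.2, 0, 0, 0, 5, 0, 0, -0.5, 0, 0, 0, 5, 0, 0, -0.7, 0, 0, 0, 5, 0, 0, -0.7, 0, 0, 0, 5, 0, 0, -0.7, 0, 0, 0, 5, 0, 0, -0.7, 0, 0, 0, 5, 0, 0, -0.7, 0, 0, 0, 5, 0, 0, -0.3, 0, 0, 0, 5, 0, 0, 0, 0, 0, 0, 5], grip_force=58)

```text
t: 7.22
tool_pos: [0.484, 0.2941, 0.2261]
orientation: [-3.126, -0.301, -0.008]
force: [-0.0, 1.1, -0.8]
opening: 0.0155
gripper_force: 58.0
```

```bash
python3 go.py .549 .1035 .22
```

```text
t 7.2167 pos [0.484  0.2941 0.2261] toolx ang 10.996900205510505 z [ 0.0046  0.0018 -1.    ] F [-0.0247  1.05   -0.8203]
units [0.9144 6.6515 0.2019]
```

Emit:
apply_moves(steps=[0.1, 0.7, 0, 0, 0, 0, 5, 0.15, 0.9, 0, 0, 0, 0, 5, 0.15, 0.9, 0, 0, 0, 0, 5, 0.15, 0.9, 0.2, 0, 0, 0, 5, 0.15, 0.9, 0.2, 0, 0, 0, 5, 0.1, 0.9, 0.2, 0, 0, 0, 5, 0.1, 0.9, 0, 0, 0, 0, 5, 0, 0.5, 0, 0, 0, 0, 5, 0, 0, 0, 0, 0, 0, 5, 0, 0, 0, 0, 0, 0, 5, 0, 0, 0, 0, 0, 0, 5, 0, 0, 0, 0, 0, 0, 5])

```text
t: 8.22
tool_pos: [0.5463, 0.1054, 0.2042]
orientation: [-3.127, -0.303, 0.001]
force: [-0.9, 0.5, -0.9]
opening: 0.0153
gripper_force: 58.0
```

```bash
python3 go.py .549 .1035 .20
python3 - <<'E'
from h import *
snap("side","s2.png");snap("top","t2.png")
for c in("side","top"):
  for n in("riser_tip","riser_centre","outlet"): print(c,n,[(np.round(x["xy"],1),round(x["conf"],2)) for x in eyes.place_of(c,n)[:2]])
a=cv2.imread("pics/s2.png")[180:300,280:400];b=cv2.imread("pics/t2.png")[160:280,190:310]
cv2.imwrite("pics/c2.png",np.hstack([cv2.resize(a,(400,400),interpolation=2),cv2.resize(b,(400,400),interpolation=2)]))
E
```

```text
t 8.2167 pos [0.5463 0.1054 0.2042] toolx ang 11.062903463612741 z [-0.001   0.0002 -1.    ] F [-0.8562  0.5351 -0.9329]
units [0.0761 0.0802 0.1407]
side riser_tip []
side riser_centre [(array([332.9, 216.4]), 0.6)]
side outlet [(array([330.4, 253.5]), 0.83), (array([379.3, 216.5]), 0.65)]
top riser_tip []
top riser_centre []
top outlet [(array([250. , 211.8]), 0.64)]
```

View pics/c2.png

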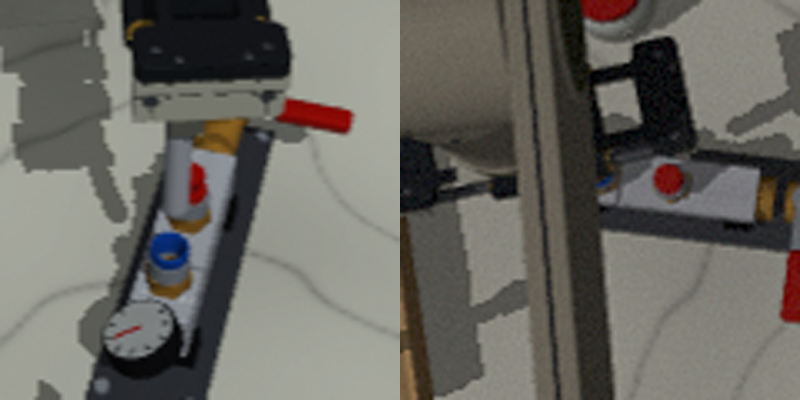

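Run:
```python
from m import *
im=cv2.imread("pics/s2.png").astype(int)
p=robot.read_state()["tool_pos"]
for z in(.126,.14,.16,.175):print(z,proj("side",[p[0],p[1],z]))
print("outlet@.549,.1035",proj("side",[.549,.1035,.092]))
for v in range(218,250,2): print(v,[tuple(x) for x in im[v,325:343]][0:0],im[v,324:344].sum(1)//3, )
hs=cv2.cvtColor(im.astype(np.uint8),cv2.COLOR_BGR2HSV)
for v in range(248,264): print(v,''.join('#' if 100<=hs[v,u,0]<=130 and hs[v,u,1]>110 else '.' for u in range(320,344)))
print(blobs(im.astype(np.uint8),(100,120,40),(130,255,255),(300,240,60,30)))
for c,uv in(("top",(248.7,210.8)),("top",(250,211.8)),("side",(330.4,253.5)),("side",(330.4,254.3))):print(c,uv,onz(c,uv,.092))
```

```text
0.126 [333.0476 242.9412]
0.14 [333.2905 238.2963]
0.16 [333.6484 231.4575]
0.175 [333.9256 226.1644]
outlet@.549,.1035 [331.4834 253.1846]
218 [] [157 157 157 157 157 115  53  58  65  63  63  64  63  64  63  63  62  63
  68  76]
220 [] [158 157 158 156 157 116  53  58  64  63  63  63  64  62  59  78  85  68
  61  61]
222 [] [157 157 157 156 156 117  75  93 105 112 116  95  95  84  54  52  51  64
  70  69]
224 [] [157 157 157 156 142  98  77  93 106 113 116 115 113 108  95  89  86  81
  84  85]
226 [] [157 157 126  89  83  73  79  96 107 114 115 116 113 131 148 146 145 143
 143 142]
228 [] [156 154 124  88  84  75  81  96 108 115 116 116 112 113 130 141 144 143
 142 143]
230 [] [129  93  89  88  82  74  83  97 108 115 117 115 103  76  49  50  76 121
 142 143]
232 [] [ 89  89  89  76  50  60  84  98 109 115 116 116 102  74  50  48  49  93
 131 144]
234 [] [ 89  88  88  64  36  60  85 100 109 116 116 115  96  63  49  44  42 107
 142 145]
236 [] [ 88  89  78  47  31  62  87 101 110 115 115 114  92  52  32  37  45  66
 117 145]
238 [] [ 88  76  46  23  35  64  89 102 111 116 116 115  91 
[... 469 characters left out ...]

 143 142]
248 ........................
249 ........................
250 .......#######..........
251 ......#########.........
252 .....###########........
253 .....############.......
254 .....############.......
255 .....############.......
256 .....###.....####.......
257 .....####....###........
258 ......##########........
259 .......########.........
260 ........######..........
261 ........................
262 ........................
263 ........................
[(array([330.3316, 254.9002]), 93.5, (325, 250, 12, 11))]
top (248.7, 210.8) [0.5488 0.1036 0.092 ]
top (250, 211.8) [0.5462 0.1003 0.092 ]
side (330.4, 253.5) [0.5512 0.1046 0.092 ]
side (330.4, 254.3) [0.551  0.1067 0.092 ]
```

The side view shows the tube upright. Its axis is about 0.9 px left of the predicted position, and the tip is near row 243. The blue mouth's centre is near (330.5,253.8). The arm hides the outlet in the top view. I'll lower to just above the mouth and check again.

Emit:
apply_moves(steps=[0.08, 0.04, 0.3, 0, 0, 0, 5, 0, 0, 0.35, 0, 0, 0, 5, 0, 0, 0.3, 0, 0, 0, 5, 0, 0, 0, 0, 0, 0, 5, 0, 0, 0, 0, 0, 0, 5, 0, 0, 0, 0, 0, 0, 5])

```text
t: 9.12
tool_pos: [0.5493, 0.1037, 0.1761]
orientation: [-3.127, -0.301, 0.001]
force: [0.0, 0.1, -1.1]
opening: 0.0154
gripper_force: 58.0
```

```bash
python3 go.py .549 .1045 .17
python3 - <<'E'
from h import *
snap("side","s3.png");p=robot.read_state()["tool_pos"]
print(proj("side",[p[0],p[1],p[2]-.078]))
im=cv2.imread("pics/s3.png")
a=im[215:275,300:380]
cv2.imwrite("pics/c3.png",cv2.resize(a,(800,600),interpolation=2))
g=im.astype(int).sum(2)//3
for v in range(234,262,2): print(v,g[v,322:342])
E
```

```text
t 9.1167 pos [0.5493 0.1037 0.1761] toolx ang 11.001858006416363 z [-0.0006 -0.     -1.    ] F [ 0.0296  0.1079 -1.1484]
units [-0.0033 -0.0266  0.2026]
[331.29856632 251.22542   ]
234 [ 90  89  88  89  88  74  75  93 105 113 116 116 113  90  51  48  48  47
  42 108]
236 [ 89  89  89  88  78  65  75  93 107 114 116 116 113  83  38  36  31  37
  45  67]
238 [ 88  88  89  76  46  50  77  94 107 115 116 116 116  92  46  44  47  49
  47  66]
240 [ 88  89  87  63  31  52  80  96 108 114 116 116 102  70  43  44  46  49
  75  95]
242 [ 88  88  63  28  25  54  81  97 109 115 117 116 105  93  92  93  90  89
  87  84]
244 [ 88  76  46  23  26  55  84  98 109 116 117 115 103  87  85  87  90  88
  84  76]
246 [ 87  64  30  23  63  80  84  99 110 116 116 115  98  70  69  78  75  68
  63  61]
248 [ 64  28  23  32  71  84  85 100 111 116 117 115  94  67  63  62  62  64
  85 125]
250 [ 46  24  23  59  66  66  87 101 111 115 117 113 118 130 131 114 125 143
 143 144]
252 [ 23  24  49  64  56  53  71  97 110 115 108  79  47  49 110 142 143 143
 143 143]
254 [ 23  32  43  52  49  50  52  54  53  50  46  39  32  34  73 122 142 144
 144 143]
256 [ 30  60  59  43  49  63  81  90  86  80  60  36  36  54  81 120 143 143
 141 137]
258 [ 50  69  73  63  41  41  54  62  62  62  63  61  55  54  83 123 142 141
 142 125]
260 [ 69  64  46  52  73  78  59  47  48  50  57  69  87  92  83  97 111 113
 119 109]
```

View pics/c3.png

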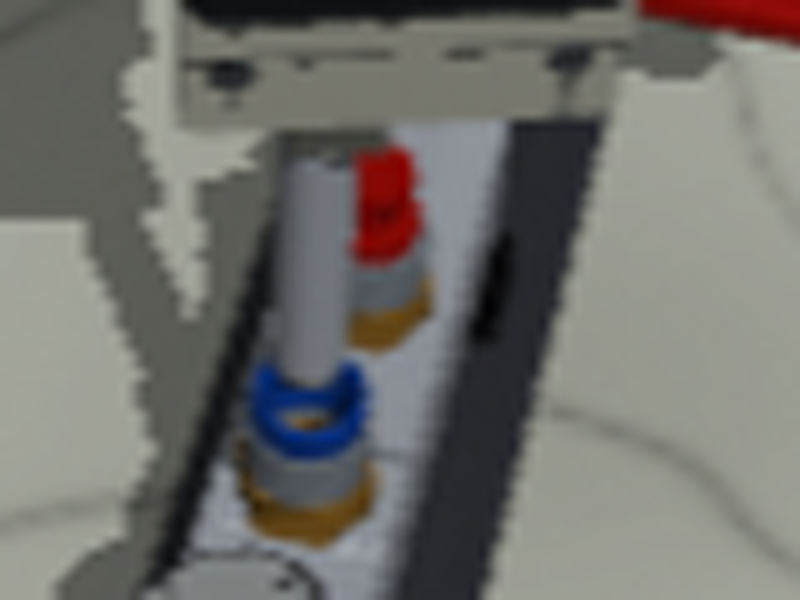

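Emit:
apply_moves(steps=[0.02, -0.03, 0.05, 0, 0, 0, 5, 0, 0, 0.05, 0, 0, 0, 5, 0, 0, 0.05, 0, 0, 0, 5, 0, 0, 0.05, 0, 0, 0, 5, 0, 0, 0.05, 0, 0, 0, 5, 0, 0, 0.05, 0, 0, 0, 5, 0, 0, 0, 0, 0, 0, 5, 0, 0, 0, 0, 0, 0, 5])

```text
t: 9.83
tool_pos: [0.5497, 0.1048, 0.1672]
orientation: [-3.127, -0.301, 0.0]
force: [-0.5, 0.1, -0.9]
opening: 0.0148
gripper_force: 58.0
```

Emit:
apply_moves(steps=[0, 0, 0.04, 0, 0, 0, 5, 0, 0, 0.04, 0, 0, 0, 5, 0, 0, 0.04, 0, 0, 0, 5, 0, 0, 0.04, 0, 0, 0, 5, 0, 0, 0, 0, 0, 0, 5, 0, 0, 0, 0, 0, 0, 5])

```text
t: 10.33
tool_pos: [0.5497, 0.1048, 0.1624]
orientation: [3.127, 0.301, -0.0]
force: [-0.6, 0.1, -1.1]
opening: 0.0155
gripper_force: 58.0
```

Emit:
apply_moves(steps=[0, 0, 0.03, 0, 0, 0, 5, 0, 0, 0.03, 0, 0, 0, 5, 0, 0, 0.03, 0, 0, 0, 5, 0, 0, 0.03, 0, 0, 0, 5, 0, 0, 0, 0, 0, 0, 5])

```text
t: 10.75
tool_pos: [0.5496, 0.1048, 0.1586]
orientation: [-3.127, -0.301, 0.001]
force: [-1.3, 0.6, -0.7]
opening: 0.0153
gripper_force: 58.0
```

Emit:
apply_moves(steps=[0, 0, 0.03, 0, 0, 0, 5, 0, 0, 0.03, 0, 0, 0, 5, 0, 0, 0.03, 0, 0, 0, 5, 0, 0, 0, 0, 0, 0, 5])

```text
t: 11.08
tool_pos: [0.5497, 0.1048, 0.1563]
orientation: [-3.127, -0.301, 0.0]
force: [-4.4, 0.1, 2.4]
opening: 0.0154
gripper_force: 58.0
```

Emit:
apply_moves(steps=[-0.02, 0, 0.01, 0, 0, 0, 5, 0, 0, 0.03, 0, 0, 0, 5, 0, 0, 0.03, 0, 0, 0, 5, 0, 0, 0, 0, 0, 0, 5])

```text
t: 11.42
tool_pos: [0.5494, 0.1047, 0.1543]
orientation: [-3.127, -0.301, -0.001]
force: [-1.9, -0.0, 3.3]
opening: 0.015
gripper_force: 58.0
```

Emit:
apply_moves(steps=[-0.01, 0, 0.03, 0, 0, 0, 5, 0, 0, 0.03, 0, 0, 0, 5, 0, 0, 0, 0, 0, 0, 5])

```text
t: 11.67
tool_pos: [0.5496, 0.1047, 0.1532]
orientation: [3.127, 0.301, 0.003]
force: [-1.4, -0.3, 7.3]
opening: 0.0153
gripper_force: 58.0
```

Emit:
apply_moves(steps=[0, 0, 0.03, 0, 0, 0, 5, 0, 0, 0.03, 0, 0, 0, 5, 0, 0, 0, 0, 0, 0, 5])

```text
t: 11.92
tool_pos: [0.5497, 0.1047, 0.1516]
orientation: [-3.127, -0.301, -0.003]
force: [-2.6, 0.5, 5.3]
opening: 0.0148
gripper_force: 58.0
```

Emit:
apply_moves(steps=[-0.01, 0, 0.03, 0, 0, 0, 5, 0, 0, 0.03, 0, 0, 0, 5, 0, 0, 0.03, 0, 0, 0, 5, 0, 0, 0, 0, 0, 0, 5])

```text
t: 12.25
tool_pos: [0.5494, 0.1046, 0.1485]
orientation: [3.127, 0.301, 0.003]
force: [-0.3, 0.6, 4.0]
opening: 0.0151
gripper_force: 58.0
```

Emit:
apply_moves(steps=[0, 0, 0.03, 0, 0, 0, 5, 0, 0, 0.03, 0, 0, 0, 5, 0, 0, 0.03, 0, 0, 0, 5, 0, 0, 0, 0, 0, 0, 5])

```text
t: 12.58
tool_pos: [0.5495, 0.1046, 0.1458]
orientation: [3.127, 0.301, 0.003]
force: [-0.3, 0.5, 5.1]
opening: 0.0152
gripper_force: 58.0
```

Emit:
apply_moves(steps=[0, 0, 0.03, 0, 0, 0, 5, 0, 0, 0.03, 0, 0, 0, 5, 0, 0, 0.02, 0, 0, 0, 5, 0, 0, 0, 0, 0, 0, 5])

```text
t: 12.92
tool_pos: [0.5494, 0.1046, 0.1434]
orientation: [3.127, 0.301, 0.003]
force: [-0.6, -0.2, 4.8]
opening: 0.0149
gripper_force: 58.0
```

Emit:
apply_moves(steps=[0, 0, 0.03, 0, 0, 0, 5, 0, 0, 0.03, 0, 0, 0, 5, 0, 0, 0, 0, 0, 0, 5])

```text
t: 13.17
tool_pos: [0.5494, 0.1046, 0.1416]
orientation: [3.127, 0.301, 0.003]
force: [-0.5, 1.4, 4.0]
opening: 0.0151
gripper_force: 58.0
```

Emit:
apply_moves(steps=[0, 0, 0.03, 0, 0, 0, 5, 0, 0, 0.03, 0, 0, 0, 5, 0, 0, 0, 0, 0, 0, 5])

```text
t: 13.42
tool_pos: [0.5494, 0.1046, 0.1398]
orientation: [3.127, 0.301, 0.003]
force: [-0.4, -0.2, 4.3]
opening: 0.0149
gripper_force: 58.0
```

Depth is about 30 mm, and the only resistance so far is seal drag.

Emit:
apply_moves(steps=[0, 0, 0.03, 0, 0, 0, 5, 0, 0, 0.03, 0, 0, 0, 5, 0, 0, 0, 0, 0, 0, 5])

```text
t: 13.67
tool_pos: [0.5494, 0.1046, 0.1379]
orientation: [3.127, 0.301, 0.003]
force: [-0.1, 0.3, 5.0]
opening: 0.0154
gripper_force: 58.0
```

Emit:
apply_moves(steps=[0, 0, 0.03, 0, 0, 0, 5, 0, 0, 0.03, 0, 0, 0, 5, 0, 0, 0, 0, 0, 0, 5])

```text
t: 13.92
tool_pos: [0.5494, 0.1046, 0.136]
orientation: [3.127, 0.301, 0.003]
force: [-0.1, 0.2, 4.7]
opening: 0.0154
gripper_force: 58.0
```

Emit:
apply_moves(steps=[0, 0, 0.03, 0, 0, 0, 5, 0, 0, 0.03, 0, 0, 0, 5, 0, 0, 0, 0, 0, 0, 5])

```text
t: 14.17
tool_pos: [0.5493, 0.1046, 0.1342]
orientation: [3.127, 0.301, 0.003]
force: [-0.7, 0.1, 5.3]
opening: 0.0154
gripper_force: 58.0
```

Depth about 36 mm.

Emit:
apply_moves(steps=[0, 0, 0.03, 0, 0, 0, 5, 0, 0, 0.03, 0, 0, 0, 5, 0, 0, 0, 0, 0, 0, 5])

```text
t: 14.42
tool_pos: [0.5493, 0.1046, 0.1324]
orientation: [3.127, 0.301, 0.002]
force: [0.5, 0.2, 4.9]
opening: 0.0151
gripper_force: 58.0
```

Emit:
apply_moves(steps=[0, 0, 0.03, 0, 0, 0, 5, 0, 0, 0.03, 0, 0, 0, 5, 0, 0, 0, 0, 0, 0, 5])

```text
t: 14.67
tool_pos: [0.5495, 0.1046, 0.1314]
orientation: [3.127, 0.301, 0.003]
force: [-2.4, 0.1, 10.1]
opening: 0.015
gripper_force: 58.0
```

Emit:
apply_moves(steps=[0, 0, 0.03, 0, 0, 0, 5, 0, 0, 0.03, 0, 0, 0, 5, 0, 0, 0, 0, 0, 0, 5])

```text
t: 14.92
tool_pos: [0.5499, 0.1047, 0.1312]
orientation: [3.127, 0.301, 0.005]
force: [-6.3, 0.7, 19.9]
opening: 0.0154
gripper_force: 58.0
```

Force rose steeply from 5 to 20 N at about 39 mm, so the tube is on the stop. I'll relieve the push without pulling, then release.

Emit:
apply_moves(steps=[0, 0, -0.05, 0, 0, 0, 5, 0, 0, -0.05, 0, 0, 0, 5, 0, 0, 0, 0, 0, 0, 5, 0, 0, 0, 0, 0, 0, 5])

```text
t: 15.25
tool_pos: [0.5492, 0.1046, 0.1316]
orientation: [3.127, 0.301, 0.002]
force: [1.3, 0.6, 4.2]
opening: 0.0156
gripper_force: 58.0
```

Emit:
apply_moves(steps=[0, 0, 0, 0, 0, 0, 40, 0, 0, 0, 0, 0, 0, 60, 0, 0, 0, 0, 0, 0, 60, 0, 0, 0, 0, 0, 0, 60, 0, 0, 0, 0, 0, 0, 60, 0, 0, 0, 0, 0, 0, 60])

```text
t: 15.75
tool_pos: [0.5484, 0.1045, 0.131]
orientation: [-3.127, -0.301, 0.001]
force: [0.2, 0.6, -0.1]
opening: 0.0509
gripper_force: 0.0
```

```bash
python3 go.py .549 .1045 .24
python3 - <<'E'
from h import *
snap("side","s4.png")
a=cv2.imread("pics/s4.png")[180:280,280:420]
cv2.imwrite("pics/c4.png",cv2.resize(a,(700,500),interpolation=2))
E
```

```text
t 15.75 pos [0.5484 0.1045 0.131 ] toolx ang 11.006998107976614 z [-0.0006 -0.     -1.    ] F [ 0.2453  0.6307 -0.1202]
units [ 0.0165  0.0048 -3.6323]
```

View pics/c4.png

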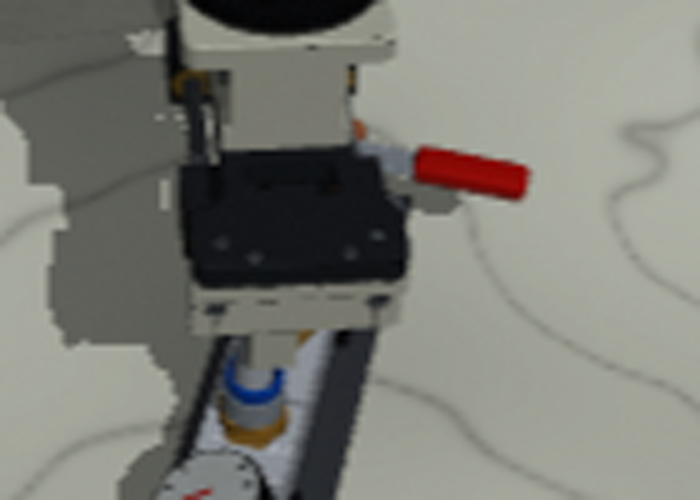

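The side view shows the riser standing in the blue collar (crop 255,375) with the fingers open. I'll lift clear, go to the lever and close the fingers.

Emit:
apply_moves(steps=[0, 0, -0.3, 0, 0, 0, 70, 0, 0, -0.8, 0, 0, 0, 70, 0, 0, -0.9, 0, 0, 0, 70, 0, 0, -0.9, 0, 0, 0, 70, 0, 0, -0.9, 0, 0, 0, 70, 0, 0, -0.4, 0, 0, 0, 70, 0, 0, 0, 0, 0, 0, 70, -0.75, 0.6, 0, 0, 0, 0, 0, -0.75, 0.6, 0, 0, 0, 0, 0, -0.75, 0.6, 0, 0, 0, 0, 0, -0.75, 0.6, 0, 0, 0, 0, 0, -0.77, 0.56, 0, 0, 0, 0, 0], grip_force=20)

```text
t: 16.8
tool_pos: [0.4529, -0.005, 0.255]
orientation: [-3.127, -0.302, 0.004]
force: [0.4, -1.3, 0.9]
opening: 0.0364
gripper_force: 0.0
```

Emit:
apply_moves(steps=[0, 0, 0, 0, 0, 0.8, 0, 0, 0, 0, 0, 0, 0.8, 0, 0, 0, 0, 0, 0, 0.8, 0, 0, 0, 0, 0, 0, 0.83, 0, 0, 0, 0, 0, 0, 0, 0, 0, 0, 0, 0, 0, 0, 0, 0, 0, 0, 0, 0, 0, 0, 0, 0, 0, 0, 0, 0, 0])

```text
t: 17.47
tool_pos: [0.4544, -0.0041, 0.2567]
orientation: [-3.133, 0.226, 0.001]
force: [-0.2, -0.5, 0.3]
opening: 0.0004
gripper_force: 0.0
```

```bash
python3 go.py .4542 -.0043 .062
python3 - <<'E'
from m import *
snap("side","s5.png");snap("top","t5.png")
print(robot.read_state()["opening"])
for c,roi in(("side",(300,200,100,80)),("top",(220,190,110,80))):
    im=cv2.imread(f"pics/{c}5.png")
    print(c,[(b[0],b[1]) for b in blobs(im,(0,160,50),(6,255,255),roi)])
    for n in("lever_end","lever_pivot","riser_centre"): print(n,[(np.round(x["xy"],1),round(x["conf"],2)) for x in eyes.place_of(c,n)[:1]])
print("pred sleeve centre", proj("side",(.459,-.044,.073)),proj("top",(.459,-.044,.073)))
P=np.array([.5257,-.0538]);
for r in(.0675,.08): X=[*(P+r*np.array([-.989,.146])),.073];print(r,X,proj("side",X),proj("top",X))
print("riser centre pred",proj("side",(.549,.1045,.053+.0735)))
a=cv2.imread("pics/s5.png")[150:300,240:440];b=cv2.imread("pics/t5.png")[150:300,190:390]
cv2.imwrite("pics/c5.png",np.vstack([cv2.resize(a,(400,300),interpolation=2),cv2.resize(b,(400,300),interpolation=2)]))
E
```

```text
t 17.4667 pos [ 0.4544 -0.0041  0.2567] toolx ang -8.248178835461383 z [-0.0009  0.0001 -1.    ] F [-0.1992 -0.4885  0.2561]
units [0.001  0.0067 6.4909]
0.000743951140717956[ WARN:0@0.761] global loadsave.cpp:275 findDecoder imread_('pics/side5.png'): can't open/read file: check file path/integrity
Traceback (most recent call last):
  File "m.py", line 4, in blobs
    hsv=cv2.cvtColor(im,cv2.COLOR_BGR2HSV);m=cv2.inRange(hsv,lo,hi)
cv2.error: OpenCV(4.12.0) /io/opencv/modules/imgproc/src/color.cpp:199: error: (-215:Assertion failed) !_src.empty() in function 'cvtColor'
```

Run:
```python
from m import *
for c,roi in(("side",(300,200,100,80)),("top",(220,190,110,80))):
    im=cv2.imread(f"pics/{c[0]}5.png")
    print(c,[(b[0],b[1]) for b in blobs(im,(0,160,50),(6,255,255),roi)])
    for n in("lever_end","riser_centre"): print(n,[(np.round(x["xy"],1),round(x["conf"],2)) for x in eyes.place_of(c,n)[:1]])
P=np.array([.5257,-.0538]);
for r in(.0675,.08): X=[*(P+r*np.array([-.989,.146])),.073];print(r,X,proj("side",X),proj("top",X))
print("riser centre pred",proj("side",(.549,.1045,.053+.0735)))
a=cv2.imread("pics/s5.png")[150:300,240:440];b=cv2.imread("pics/t5.png")[150:300,190:390]
cv2.imwrite("pics/c5.png",np.vstack([cv2.resize(a,(400,300),interpolation=2),cv2.resize(b,(400,300),interpolation=2)]))
```

```text
side [(array([338.2543, 234.6564]), 48.5), (array([373.8655, 214.2869]), 140.0)]
lever_end [(array([383.3, 215. ]), 0.84)]
riser_centre [(array([331.6, 239.9]), 0.85)]
top []
lever_end [(array([178.4, 268.7]), 0.74)]
riser_centre []
0.0675 [np.float64(0.4589424999999999), np.float64(-0.043945), 0.073] [374.3968 214.3384] [308.2813 245.7158]
0.08 [np.float64(0.44658), np.float64(-0.042120000000000005), 0.073] [379.6002 215.3373] [307.6507 250.6475]
riser centre pred [331.9812 242.57  ]
```

View pics/c5.png

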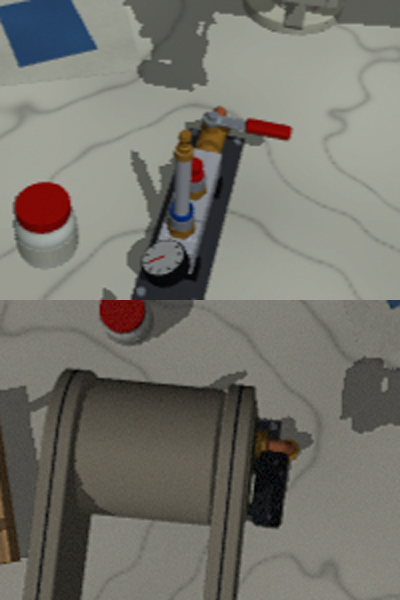

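Run:
```python
from m import *
for z in(.2,.178):print(z,proj("side",(.549,.1045,z)))
im=cv2.imread("pics/s5.png");hs=cv2.cvtColor(im,cv2.COLOR_BGR2HSV)
for v in range(210,240): print(v,im[v,326:338].astype(int).sum(1)//3,hs[v,331,:2])
```

```text
0.2 [333.2556 216.8047]
0.178 [332.8557 224.8809]
210 [151 151 151 151 151 151 147 146 146 146 146 118] [38 18]
211 [151 151 150 151 151 151 121  86  86  86  85  85] [39 16]
212 [151 152 152 152 151 151 121  85  86  85  86  85] [37 15]
213 [153 152 152 151 152 151 121  85  84  81  82  84] [39 16]
214 [152 152 152 152 150 147 118  85  63  43  51  67] [30 20]
215 [152 152 152 149 129  93  75  77  63  53  58  58] [ 19 137]
216 [152 152 152 124  82  75  76  77  76  68  58  57] [ 19 193]
217 [152 152 150 110  64  76  77  75  75  63  47  47] [ 19 197]
218 [152 152 135  85  55  71  74  73  72  53  27  24] [ 19 195]
219 [153 152 138  91  52  59  65  67  66  48  25  21] [ 18 200]
220 [152 151 151 114  61  59  63  64  58  41  22  23] [ 19 197]
221 [152 152 135  83  35  42  48  38  34  31  22  23] [ 18 201]
222 [152 150 114  57  46  55  61  62  63  53  30  26] [ 18 195]
223 [152 126  74  57  64  61  60  68  77  77  55  38] [ 19 196]
224 [150 124  70  55  74  82  91  92  82  81  84 102] [ 19 197]
225 [133 109  84  55  51  56  60  58  58  82 100 125] [ 19 193]
226 [116  62  84  88  65  60  61  61  80  86 102 131] [ 18 188]
227 [116  55  50  69  87  87  77  79  77  71  94 129] [ 18 149]
228 [119  65  43  50  59  66  71  70  65  60  77 102] [ 18 196]
229 [86 70 51 52 57 60 63 65 65 61 54 46] [ 18 195]
230 [86 73 57 62 66 66 68 71 81 79 60 46] [ 18 167]
231 [ 85  73  70  86  93  97 100 107 111  90  57  47] [19 28]
232 [ 85  74  71  87 100 109 112 112 111  88  52  46] [110  20]
233 [ 86  74  71  87 100 108 112 112 110  88  52  48] [108  22]
234 [ 84  73  72  88 100 109 112 112 110  86  51  46] [110  20]
235 [ 73  60  71  89 100 109 112 112 110  82  41  39] [105  22]
236 [ 75  62  72  89 102 109 112 111 109  82  36  34] [107  20]
237 [ 62  49  73  90 102 110 112 111 108  81  36  38] [110  20]
238 [ 44  46  73  90 103 110 112 112 109  85  44  44] [105  22]
239 [ 35  46  73  91 103 110 112 112 113  90  46  47] [110  20]
```

Emit:
apply_moves(steps=[0, 0, 0.9, 0, 0, 0, 0, 0, 0, 0.9, 0, 0, 0, 0, 0, 0, 0.9, 0, 0, 0, 0, 0, 0, 0.9, 0, 0, 0, 0, 0, 0, 0.9, 0, 0, 0, 0, 0, 0, 0.9, 0, 0, 0, 0, 0, 0, 0.7, 0, 0, 0, 0, 0, 0, 0.39, 0, 0, 0, 0, 0, 0, 0, 0, 0, 0, 0, 0, 0, 0, 0, 0, 0, 0])

```text
t: 18.6
tool_pos: [0.4545, -0.0042, 0.0629]
orientation: [-3.133, 0.229, 0.001]
force: [0.3, -1.0, 0.5]
opening: 0.0003
gripper_force: 0.0
```

The nipple top sits at about row 217, where a fully home riser should be, and the riser is upright. Now I'll push the lever.

Emit:
apply_moves(steps=[0, 0.1, 0, 0, 0, 0, 0, 0, 0.1, 0, 0, 0, 0, 0, 0, 0.1, 0, 0, 0, 0, 0, 0, 0.1, 0, 0, 0, 0, 0, 0, 0, 0, 0, 0, 0, 0])

```text
t: 19.02
tool_pos: [0.4533, -0.0168, 0.0634]
orientation: [3.133, -0.23, 0.002]
force: [-0.1, -0.0, 0.4]
opening: 0.0003
gripper_force: 0.0
```

Emit:
apply_moves(steps=[-0.04, 0.14, 0, 0, 0, -0.5, 0, -0.04, 0.14, 0, 0, 0, -0.5, 0, -0.04, 0.14, 0, 0, 0, -0.5, 0, -0.04, 0.14, 0, 0, 0, -0.5, 0, -0.04, 0.14, 0, 0, 0, -0.5, 0, -0.04, 0.14, 0, 0, 0, -0.5, 0])

```text
t: 19.52
tool_pos: [0.4455, -0.041, 0.0631]
orientation: [-3.13, -0.268, -0.001]
force: [-1.1, 2.2, 2.2]
opening: 0.0004
gripper_force: 1.2
```

```bash
cat > lv.py <<'E'
from h import *
s=robot.read_state();R=Ro.from_rotvec(s["orientation"]).as_matrix();p=s["tool_pos"]-[.5257,-.0538,.073]
print(s["t"],"pos in lever frame", -(p@R[:,0]), p@R[:,1],"ang",np.degrees(np.arctan2(R[1,0],R[0,0]))+8.4,"F",R.T@s["force"],"q6",s["q"][5])
E
python3 lv.py
```

```text
19.5167 pos in lever frame 0.0768734054050606 -0.026256790253293784 ang 18.171737850548496 F [-0.70044032 -2.33605953 -2.19837409] q6 1.1929698803429714
```

Emit:
apply_moves(steps=[-0.04, 0.14, 0, 0, 0, -0.5, 0, -0.04, 0.14, 0, 0, 0, -0.5, 0, -0.04, 0.14, 0, 0, 0, -0.5, 0, -0.04, 0.14, 0, 0, 0, -0.5, 0, -0.04, 0.14, 0, 0, 0, -0.5, 0, -0.04, 0.14, 0, 0, 0, -0.5, 0, -0.04, 0.14, 0, 0, 0, -0.5, 0, -0.04, 0.14, 0, 0, 0, -0.5, 0, -0.04, 0.14, 0, 0, 0, -0.5, 0, -0.04, 0.14, 0, 0, 0, -0.5, 0, -0.04, 0.14, 0, 0, 0, -0.5, 0, -0.04, 0.14, 0, 0, 0, -0.5, 0])

```text
t: 20.52
tool_pos: [0.4543, -0.0918, 0.0629]
orientation: [-2.894, -1.221, 0.0]
force: [-1.4, 1.7, 2.1]
opening: 0.0006
gripper_force: 1.2
```

```bash
python3 lv.py
```

```text
20.5167 pos in lever frame 0.07702968773374087 -0.024607681566984563 ang 54.164872241862966 F [ 0.29998302 -2.18266261 -2.14404614] q6 0.46146160680670706
```

Emit:
apply_moves(steps=[-0.04, 0.14, 0, 0, 0, -0.5, 0, -0.04, 0.14, 0, 0, 0, -0.5, 0, -0.04, 0.14, 0, 0, 0, -0.5, 0, -0.04, 0.14, 0, 0, 0, -0.5, 0, -0.04, 0.14, 0, 0, 0, -0.5, 0, -0.04, 0.14, 0, 0, 0, -0.5, 0, -0.04, 0.14, 0, 0, 0, -0.5, 0, -0.04, 0.14, 0, 0, 0, -0.5, 0, -0.04, 0.13, 0, 0, 0, -0.5, 0, -0.04, 0.13, 0, 0, 0, -0.5, 0])

```text
t: 21.35
tool_pos: [0.4832, -0.123, 0.0627]
orientation: [-2.479, -1.929, 0.0]
force: [-1.9, 1.2, 0.9]
opening: 0.0006
gripper_force: 1.2
```

```bash
python3 lv.py
```

```text
21.35 pos in lever frame 0.07755740536498751 -0.0241266008160062 ang 84.16445878138575 F [ 0.69267442 -2.14930038 -0.88495492] q6 -0.10409958697207358
```

Near the stop now, so I'll go in small steps and watch the force.

Emit:
apply_moves(steps=[-0.04, 0.13, 0, 0, 0, -0.5, 0, -0.04, 0.13, 0, 0, 0, -0.45, 0, 0, 0, 0, 0, 0, 0, 0])

```text
t: 21.6
tool_pos: [0.4907, -0.1274, 0.0628]
orientation: [-2.381, -2.049, -0.0]
force: [0.6, -0.1, 0.4]
opening: 0.0007
gripper_force: 0.0
```

Emit:
apply_moves(steps=[0, 0.05, 0, 0, 0, 0, 0, 0, 0.05, 0, 0, 0, 0, 0, 0, 0, 0, 0, 0, 0, 0])

```text
t: 21.85
tool_pos: [0.4919, -0.1276, 0.0625]
orientation: [-2.383, -2.044, 0.004]
force: [-10.2, 0.6, 6.3]
opening: 0.0001
gripper_force: 4.8
```

```bash
python3 lv.py
```

```text
21.85 pos in lever frame 0.07809387923220229 -0.022129479972666875 ang 89.63183212688357 F [ -0.96863986 -10.23868328  -6.28787006] q6 -0.20062406365805424
```

Force climbed to 10 N with almost no travel, so the lever is on its stop. I'll back away, lift and verify.

Emit:
apply_moves(steps=[0, -0.2, 0, 0, 0, 0, 0, 0, -0.5, 0, 0, 0, 0, 0, 0, -0.7, 0, 0, 0, 0, 0, 0, 0, -0.9, 0, 0, 0, 0, 0, 0, -0.9, 0, 0, 0, 0, 0, 0, -0.9, 0, 0, 0, 0, 0, 0, -0.9, 0, 0, 0, 0, 0, 0, -0.9, 0, 0, 0, 0, -0.5, -0.8, 0, 0, 0, 0, 0, -0.5, -0.8, 0, 0, 0, 0, 0, 0, 0, 0, 0, 0, 0, 0, 0, 0, 0, 0, 0, 0, 0])

```text
t: 22.85
tool_pos: [0.3995, -0.1441, 0.1979]
orientation: [2.385, 2.043, 0.001]
force: [0.3, 0.4, 0.4]
opening: 0.0007
gripper_force: 0.0
```

Run:
```python
from m import *
s=robot.read_state();print(s["t"],s["tool_pos"],s["force"])
snap("side","s6.png");snap("top","t6.png");im=cv2.imread("pics/s6.png")
print([(b[0],b[1]) for b in blobs(im,(0,160,50),(6,255,255),(300,180,100,90))])
a=np.radians(-8.4+180)
for d in(84,90): X=[.5257+.0675*np.cos(a+np.radians(d)),-.0538+.0675*np.sin(a+np.radians(d)),.073];print(d,proj("side",X),proj("top",X))
b=cv2.imread("pics/t6.png");print([(q[0],q[1]) for q in blobs(b,(0,160,50),(6,255,255),(260,190,110,80))])
cv2.imwrite("pics/c6.png",np.vstack([cv2.resize(im[150:300,240:440],(400,300),interpolation=2),cv2.resize(b[150:300,190:390],(400,300),interpolation=2)]))
```

```text
22.85 [ 0.3995 -0.1441  0.1979] [0.2624 0.4348 0.3649]
[(array([338.2292, 234.6215]), 48.0), (array([351.6148, 191.01  ]), 83.5)]
84 [354.951 192.081] [337.5069 225.3297]
90 [352.2686 191.496 ] [337.979  222.6052]
[(array([332.7778, 221.4278]), 60.0), (array([270.044 , 213.2198]), 45.5)]
```

View pics/c6.png

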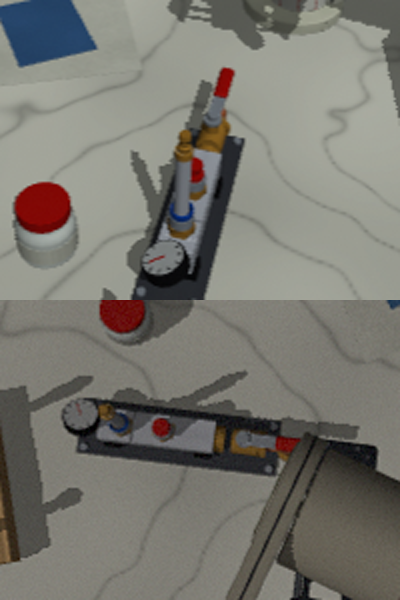

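The lever lies in line with the pipe: its sleeve is at (351.6,191.0), matching the 90° prediction. The riser stands upright in the blue collar, and the robot is clear of everything.

```bash
python3 -c "
from plant import robot
print(robot.close_job())"
```

```text
the job is handed in; nothing more can be done
None
```

The riser is fully home in the blue outlet, about 39 mm deep with a 20 N push, and it was left standing. The lever was then turned to its open stop, nothing else on the bench was touched, and I handed the job in at about 23 s; no verdict came back.

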